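# Make up a soldering kit and a bonding kit

## Task

Make up the two kits from the loose stock on the bench, one thing in the middle of each tray field. Green tray: the solder reel lying flat in the field next to the tab, the white flux jar in the other; orange tray: the purple carton lying flat next to the tab, the glue bottle in the other. Keep jar and bottle upright all the time, and leave the blower, the red-handled cutters beside the clear tub and the tip cleaner where they are.

Things in the scene. Friction and masses are not known exactly. Their poses are not given: they have to be found in the camera images.
- solder_spool_mid (a point): Reel of solder wire with blue flanges, lying flat (axis upright), 48 mm across, 27 mm high, about 0.12 kg; a thin loose wire end sticks out at one side (look only, cannot be touched). The point is at the centre of the reel, 13.5 mm above its underside; z up.
- flux_jar_mid (a point): White flux jar with white screw lid, 36 mm diameter, 39 mm high, upright. The point is its centre, 19.5 mm above its underside; z up.
- glue_bottle_mid (a point): White glue bottle, upright, with yellow needle cap: body 31 mm diameter and 70 mm high, 108 mm high over the cap. The point is on its axis half-way up, 54 mm above the underside, still on the body; z up. Take it high on the body (45 to 68 mm up) so that the cap stays clear of the palm.
- parts_carton_mid (a point): Small purple and green carton lying flat, 34 mm (its x) x 52 mm (its y) x 14 mm high. The point is its centre, 7 mm above its underside; z up.
- green_tray: Green kit tray, fixed, flat, 80 x 156 mm: two square grey fields in a row, each 72 x 72 mm, floor 4 mm above the bench, framed by ribs 4 mm wide that stand 2.5 mm above the floor. A small flat tab with a dark dot sticks out 13 mm at one end. Origin: centre of the underside; z up, y along the row towards the tab. Field centres: x = 0, y = +0.038 m (tab end) and -0.038 m (other end).
- orange_tray: Orange kit tray, fixed, flat, 80 x 156 mm: two square grey fields in a row, each 72 x 72 mm, floor 4 mm above the bench, framed by ribs 4 mm wide that stand 2.5 mm above the floor. A small flat tab with a dark dot sticks out 13 mm at one end. Origin: centre of the underside; z up, y along the row towards the tab. Field centres: x = 0, y = +0.038 m (tab end) and -0.038 m (other end).
- blower_mid (a point): Bystander: teal rubber dust blower lying down, 63 x 134 x 63 mm, long along its y; the point is 30 mm above the underside, in the bulb. Leave alone.
- cutters_mid (a point): Bystander: small side cutters with red-orange grips lying flat in front of the tub, 35 x 109 x 10 mm, long along its y; the point is at their centre. Leave alone. The tub behind them is fixed, about 160 x 200 mm and 67 mm high; its middle is about 0.56 m ahead of the robot and 0.115 m to the left.
- cleaner_mid (a point): Bystander: dark blue soldering tip cleaner block with a round brass mouth, 75 x 66 x 72 mm; the point is 33 mm above its underside. Leave alone. Over the back of the bench, from about 0.67 m ahead of the robot, a lamp arm and a shelf (0.41 to 0.52 m above the bench) limit the room for the wrist: cross the bench nearer to the robot.
Mind the look-alikes: they are no part of the job. There is more than one size of the part that bears glue_bottle_mid; the job needs the middle-sized.

How it is judged:
At the end, for the whole second after the job is handed in: Each of the four things rests still on the floor of its own field, upright or flat (within about 6 degrees), its centre within 13 mm of the field's centre along and across the tray (x of solder_spool_mid in the frame of green_tray between -0.013 and 0.013 m and y of solder_spool_mid in the frame of green_tray between 0.025 and 0.051 m and z of solder_spool_mid in the frame of green_tray between 0.0135 and 0.0215 m and angle between each of solder_spool_mid, flux_jar_mid, parts_carton_mid, glue_bottle_mid's own z axis and vertical below 0.1 rad and linear speed of each of kit_solder_spool, kit_flux_jar, kit_parts_carton, kit_glue_bottle below 0.02 m/s and angular speed of each of kit_solder_spool, kit_flux_jar, kit_parts_carton, kit_glue_bottle below 0.3 rad/s and x of flux_jar_mid in the frame of green_tray between -0.013 and 0.013 m and y of flux_jar_mid in the frame of green_tray between -0.051 and -0.025 m and z of flux_jar_mid in the frame of green_tray between 0.0195 and 0.0275 m and x of parts_carton_mid in the frame of orange_tray between -0.013 and 0.013 m and y of parts_carton_mid in the frame of orange_tray between 0.025 and 0.051 m and z of parts_carton_mid in the frame of orange_tray between 0.007 and 0.015 m and x of glue_bottle_mid in the frame of orange_tray between -0.013 and 0.013 m and y of glue_bottle_mid in the frame of orange_tray between -0.051 and -0.025 m and z of glue_bottle_mid in the frame of orange_tray between 0.054 and 0.062 m); the robot touches nothing.
It fails at once if the blower moved more than 25 mm (distance of blower_mid from where it was at the start of the episode above 0.025 m).
It fails at once if the side cutters moved more than 25 mm (distance of cutters_mid from where it was at the start of the episode above 0.025 m).
It fails at once if the tip cleaner moved more than 25 mm (distance of cleaner_mid from where it was at the start of the episode above 0.025 m).
It fails at once if the glue bottle or the flux jar tipped by more than about 45 degrees (angle between any of glue_bottle_mid, flux_jar_mid's own z axis and vertical above 0.8 rad).
It also fails if it takes over 102 s, if anything falls off the work surface, if the arm or the gripper's body presses on something with over 40 N, if the wrist force passes 120 N, or if a joint passes its speed limit or range.

## Robot

A 6-joint arm with a two-finger parallel gripper is mounted at the origin on a cart in front of the work surface, level with it; the furniture and walls round the work are solid. World frame = base frame: x ahead of the robot, y to its left, z up, the work surface at z = 0. Lengths are in m, angles in rad, forces in N, time in s.
With the tool pointing down it reaches from about 0.325 to 0.775 m from the base axis. Payload 9.3 kg.
Tool frame: the origin (TCP) lies midway between the tips of the shut fingers; the grasp point (between the pads) lies 19 mm behind it (manip.grip_depth is the distance from the TCP to the grasp point, in m); z points along the fingers, y is the line along which they close (so a half turn about z gives the same grasp; the last joint's range is limited). The gripper opens to 85 mm and grips with 20 to 120 N. Pads are 22 mm wide; open, the fingers measure 114 mm over their backs; the gripper's body (76 mm by 85 mm) begins 54 mm behind the grasp point. The pads swing forward as they close: fully open they stand 13 mm farther back than shut.
Start: joints at [1.078, 0.259, 0.021, 1.334, 0, 1.418], TCP at [0.183, 0.519, 0.231] pointing down, gripper open.
Joint ranges: [-3.04, 3.04], [-0.91, 1.82], [-1.04, 1.36], [-1.92, 1.95], [-1.52, 1.45], [-3.14, 3.14]. Speed limits (rad/s): [2.22, 2.22, 2.79, 3.14, 3.14, 3.14].

## Interface

Orientations are given as a unit quaternion [w, x, y, z].
In Python, from station import manip, vision gives the robot as it stands.
- The arm moves only by the tool drive_tool, never from a script. Its argument "series" is a list of rows, each an object of numbers: "grip": the finger opening in mm, from 0 to 85.4; "dx", "dy", "dz": the shift along the tool's x, y, z in mm; "yaw": the turn about the tool's z in degrees. In form: [{"grip": .., "dx": .., "dy": .., "dz": .., "yaw": ..}, ...]. A call has 1 to 5 rows; each row shifts and turns the commanded pose from where the row before left it, along the tool's axes as they then stand; what a row does not reach is not made up. A row lasts 1/12 s, in which the tool goes at most 41.7 mm and 7.16 degrees, less where a joint would pass 70% of its speed; a pose out of reach is approached as far as the arm can. A call with a gripper value outside its range is refused whole. The fingers move at their own pace and stop on an object; "grip_force" is the grip in N (left out, the last holds). Time passes only in rows, so rows that do not move let the fingers close. It gives the time, the measured TCP pose, the force, the opening and the grip force at its end, in the units of the state.
- manip.read_state(): the state, without advancing time (a new reading comes with each control period).
- vision.camera(name): name is "scene" or "top" or "wrist"; returns the picture (420x560x3 uint8, red, green, blue); there is no depth.
- vision.camera_info(name): a dict with "K" (3x3 intrinsics, pixels), "xyz" and "orientation" of the camera in the world. Camera axes: x right, y down, z forward; pixel columns grow to the right and rows downward; lengths in m; the calibration is good to about 2 mm. A picture is of the moment at which its call begins: read the wrist's pose just before it. camera_info takes no time and is no camera call; for the wrist camera it gives the pose at the moment of the call.
- manip.job_done(): hands the job in; it is judged then, once.
Trained networks look in the newest picture that a camera, given by its name, has taken for a name from the list of things; names that differ only in an ending like _2 or _b are one class to them, and where a whole thing is asked for, a point or a joint stands for the part that bears it (a point fixed in the world has none). Each returns a list of dicts, best first, with "p" (0 to 1); they miss things now and then, are a little off and sometimes report something else, mostly with a low value. They report only what shows in the picture. A call takes as long as a camera call. They do not tell look-alikes from the thing itself.
- vision.spot_in(camera, name): "location" ([column, row] in pixels, amid what is visible of it).
- vision.spot_point(camera, name): "location" ([column, row] in pixels: a listed point, or the origin of a listed thing).
The state is a dict: "time_s": time; "qpos": joint angles; "joint_vel": joint speeds; "joint_torque": joint torques, N m; "ee_pos": TCP position; "eef_rot": TCP orientation; "wrist_force": force on the tool from outside, world axes, zero at the start; "wrist_torque": the same for the moment, N m; "finger_gap": finger opening in m; "grip_force": force on a finger pad.
Only numpy, scipy, OpenCV 4.12 (cv2) and the standard library are available. Lean on these libraries where they do the work, as an engineer would, in place of code of your own. Each camera call takes 0.05 s, during which the arm holds its last target. There are 200 camera calls.

## Working session

There is one attempt and no reset: what is moved stays moved. The work goes in short steps, Python scripts to look and compute and a tool call to move; the robot and the scene stay as the last step left them, time stands still between calls to the robot, and variables do not carry over. Pictures are saved under pics/ and viewed, at most 15 in all, crops included, and the job is handed in when it is done.

Besides the shell and the picture viewer there is one more tool, called after "Emit:" as name(argument=value, ...), one argument or row to a line, values as JSON. drive_tool: Moves the arm, as the interface text tells. Its arguments: {"type":"object","properties":{"series":{"type":"array"},"grip_force":{"type":"number"}},"required":["series"]}

```bash
ls; mkdir -p pics; cat > h.py <<'E'
import numpy as np, cv2
from scipy.spatial.transform import Rotation as R
from station import manip, vision
def quat(q): return R.from_quat([q[1],q[2],q[3],q[0]])
def snap(n,f):
    im=vision.camera(n); cv2.imwrite('pics/'+f,im[:,:,::-1]); return im
def world(info,px,z):
    K=np.array(info['K']); d=quat(info['orientation']).apply(np.linalg.solve(K,[px[0],px[1],1.]))
    o=np.array(info['xyz']); return o+d*(z-o[2])/d[2]
def proj(info,p):
    K=np.array(info['K']); c=quat(info['orientation']).inv().apply(np.array(p)-info['xyz']); u=K@c; return u[:2]/u[2]
E
python3 - <<'E'
from h import *
np.set_printoptions(precision=3,suppress=True)
Z=dict(solder_spool_mid=.0135,flux_jar_mid=.0195,glue_bottle_mid=.054,parts_carton_mid=.007,green_tray=0,orange_tray=0,blower_mid=.03,cutters_mid=.005,cleaner_mid=.033)
for c in ['top','scene']:
    im=snap(c,c+'0.png'); i=vision.camera_info(c); print(c,np.array(i['xyz']),i['K'][0][0])
    for n,z in Z.items():
        for r in vision.spot_point(c,n): print(n,round(r['p'],2),np.round(r['location']),world(i,r['location'],z)[:2])
s=manip.read_state();print(s['time_s'],s['ee_pos'],s['eef_rot'],s['finger_gap'])
E
```

```text
pics
top [0.278 0.088 1.429] 525.0075676230346
solder_spool_mid 0.77 [316. 244.] [ 0.446 -0.021]
glue_bottle_mid 0.78 [364. 167.] [ 0.641 -0.167]
glue_bottle_mid 0.61 [324. 174.] [ 0.631 -0.055]
glue_bottle_mid 0.56 [200. 212.] [0.548 0.283]
parts_carton_mid 0.76 [198. 264.] [0.417 0.301]
parts_carton_mid 0.63 [377. 218.] [ 0.507 -0.195]
green_tray 0.92 [378. 219.] [ 0.505 -0.198]
orange_tray 0.6 [422. 220.] [ 0.493 -0.319]
blower_mid 0.78 [130. 244.] [0.481 0.475]
cutters_mid 0.75 [259. 256.] [0.427 0.136]
cleaner_mid 0.65 [139. 188.] [0.632 0.449]
cleaner_mid 0.54 [318. 244.] [ 0.444 -0.024]
scene [-0.483 -0.4    0.804] 524.6776976170692
solder_spool_mid 0.66 [306. 258.] [ 0.449 -0.031]
solder_spool_mid 0.53 [380. 268.] [ 0.492 -0.202]
flux_jar_mid 0.64 [334. 236.] [ 0.553 -0.062]
flux_jar_mid 0.19 [304. 258.] [ 0.437 -0.03 ]
glue_bottle_mid 0.84 [386. 212.] [ 0.668 -0.158]
glue_bottle_mid 0.69 [342. 213.] [ 0.613 -0.059]
glue_bottle_mid 0.48 [219. 192.] [0.556 0.28 ]
parts_carton_mid 0.68 [184. 227.] [0.432 0.313]
green_tray 0.94 [380. 269.] [ 0.505 -0.2  ]
green_tray 0.4 [183. 177.] [0.662 0.476]
orange_tray 0.71 [426. 290.] [ 0.479 -0.315]
blower_mid 0.87 [144. 196.] [0.478 0.475]
cutters_mid 0.57 [244. 244.] [0.439 0.138]
cutters_mid 0.3 [181. 176.] [0.656 0.48 ]
cleaner_mid 0.98 [186. 171.] [0.645 0.451]
1.0 [0.183 0.519 0.231] [-0.     0.169  0.986 -0.   ] 0.08571885825776902
```

```bash
python3 - <<'E'
import cv2
a=cv2.imread('pics/top0.png')[130:320,80:480]; cv2.imwrite('pics/t1.png',cv2.resize(a,(800,380),interpolation=3))
a=cv2.imread('pics/scene0.png')[120:340,120:480]; cv2.imwrite('pics/s1.png',cv2.resize(a,(800,489),interpolation=3))
E
```

```text
(no output)
```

View pics/t1.png

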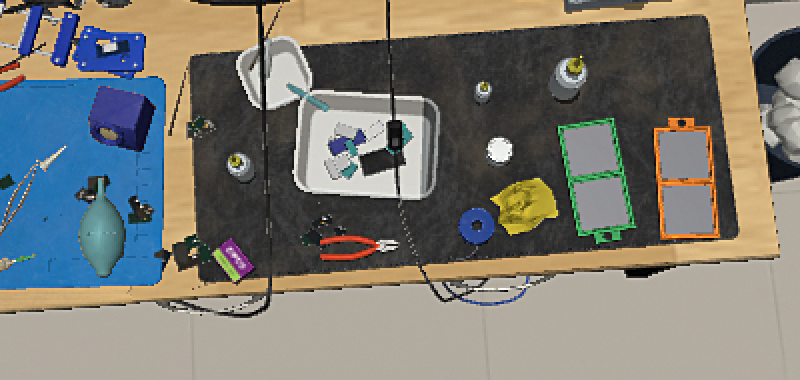

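View pics/s1.png

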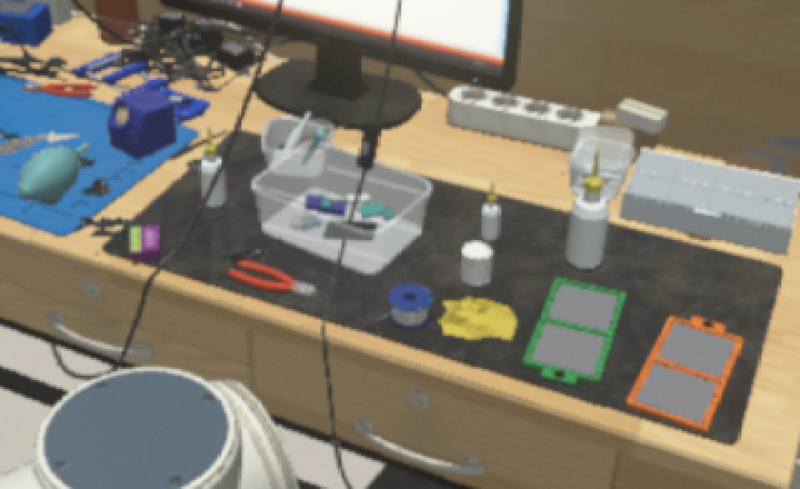

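The pictures show three bottles, at top-camera pixels:
- (200,212): the left one, mid-sized, about 25 px wide in the scene crop.
- (322,175): the smallest.
- (364,167): the largest.

The left one fits the 31 mm body, so I'll take that. The reel is at (318,243), the only white jar at (330,205), and the carton at (197,260). The green tray's tab points towards the robot; the orange tray's tab points away from it. Next I'll check the bottle choice in a close crop and measure the trays and the carton.

```bash
cat >> h.py <<'E'
def rect(im,info,lo,hi,z,op=0,near=None,pad=0):
    """outer rectangle of a hue range in world: centre, long-side yaw (deg), sides"""
    hsv=cv2.cvtColor(im,cv2.COLOR_RGB2HSV); m=cv2.inRange(hsv,lo,hi)
    m=cv2.morphologyEx(m,cv2.MORPH_CLOSE,np.ones((3,3)))
    cs=cv2.findContours(m,cv2.RETR_EXTERNAL,2)[0]
    if near is not None: cs=[c for c in cs if abs(cv2.pointPolygonTest(c,tuple(map(float,near)),True))<60]
    c=max(cs,key=cv2.contourArea); f=np.zeros_like(m); cv2.drawContours(f,[c],-1,255,-1)
    if op: f=cv2.morphologyEx(f,cv2.MORPH_OPEN,np.ones((op,op)))
    ys,xs=np.nonzero(f); P=np.array([world(info,p,z)[:2] for p in zip(xs,ys)])
    (a,b),(w,h),t=cv2.minAreaRect((P*1000).astype(np.float32))
    if w>h: t+=90; w,h=h,w
    return np.round([a,b,w,h,t+90],1)   # last: direction of long side from world x
def go(x,y,z,yaw,cur=None):
    """yaw = world direction (deg) of closing line; prints tool moves"""
    s=manip.read_state(); r=quat(s['eef_rot']).as_matrix(); ty=np.degrees(np.arctan2(r[1,1],r[0,1]))
    d=r.T@(np.array([x,y,z])-s['ee_pos'])*1000; w=(yaw-ty+90)%180-90
    print('t',round(s['time_s'],2),'move tool mm',np.round(d,1),'yaw',round(-w,1),'closing dir now',round(ty,1))
E
python3 - <<'E'
from h import *
im=cv2.imread('pics/top0.png')[:,:,::-1]; i=vision.camera_info('top')
print(rect(im,i,(50,120,60),(75,255,255),.006,11,(378,219)))
print(rect(im,i,(5,180,150),(18,255,255),.006,11,(422,220)))
print(rect(im,i,(125,80,60),(165,255,255),.014,0,(198,262)))
print('jar',world(i,(330,205),.039),'bottle',proj(i,[.55,.283,.07]))
print(vision.camera_info('wrist'), )
s=cv2.imread('pics/scene0.png')
a=cv2.resize(s[150:250,170:420],(800,320),interpolation=3); cv2.imwrite('pics/b1.png',a)
# cable check: top cable pixels -> scene epipolar lines
j=vision.camera_info('scene')
for px in [(212,250),(211,180),(274,150)]:
  print(px,[(z,np.round(world(i,px,z)[:2],2),np.round(proj(j,world(i,px,z)))) for z in (.01,.2,.4,.6,.9)])
E
```

```text
[ 502.7 -197.7   80.2  167.8  184.9]
[ 498.4 -319.8   79.1  165.9  177.2]
[431.1 299.2  22.2  52.3 214.1]
jar [ 0.54672982 -0.06600509  0.039     ] bottle [198.97081355 210.52617552]
{'K': array([[340.10272982,   0.        , 283.17804457],
       [  0.        , 340.10272982, 212.41952752],
       [  0.        ,   0.        ,   1.        ]]), 'xyz': array([0.11624289, 0.54281433, 0.37272519]), 'orientation': array([0.11482345, 0.80835888, 0.57166494, 0.08105981])}
(212, 250) [(0.01, array([0.45, 0.26]), array([205., 227.])), (0.2, array([0.43, 0.24]), array([203., 169.])), (0.4, array([0.4 , 0.21]), array([200.,  94.])), (0.6, array([0.38, 0.19]), array([196.,  -2.])), (0.9, array([0.34, 0.15]), array([ 188., -209.]))]
(211, 180) [(0.01, array([0.65, 0.25]), array([243., 193.])), (0.2, array([0.6 , 0.23]), array([239., 142.])), (0.4, array([0.54, 0.21]), array([235.,  75.])), (0.6, array([0.49, 0.19]), array([229., -12.])), (0.9, array([0.42, 0.15]), array([ 215., -204.]))]
(274, 150) [(0.01, array([0.72, 0.07]), array([310., 196.])), (0.2, array([0.66, 0.08]), array([304., 144.])), (0.4, array([0.6 , 0.08]), array([296.,  76.])), (0.6, array([0.54, 0.08]), array([285., -11.])), (0.9, array([0.44, 0.08]), array([ 261., -203.]))]
```

View pics/b1.png

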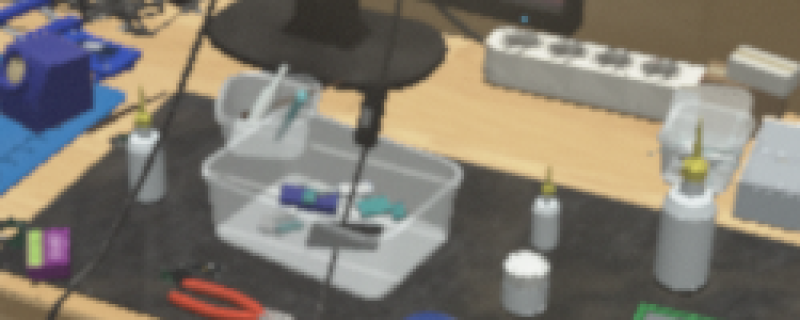

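The left bottle, at scene pixel (216,193) and crop (147,165), is the mid-sized one. The small one is at crop (545,215) and the large one at (686,225). A cable droops past the carton and bottle on their right, so I'll traverse near the robot. First move is to a point above the carton.

Emit:
drive_tool(
  series=[
    {"dx": -38,"dy": -16,"dz": 4,"grip": 70},
    {"dx": -38,"dy": -16,"dz": 4,"grip": 70},
    {"dx": -38,"dy": -16,"dz": 4,"grip": 70},
    {"dx": -38,"dy": -16,"dz": 4,"grip": 70},
    {"dx": -38,"dy": -16,"dz": 4,"grip": 70},
  ],
)

```text
invalid input
```

Emit:
drive_tool(
  series=[
    {"dx": -37,"dy": -15,"dz": 4},
    {"dx": -36,"dy": -15,"dz": 4},
    {"dx": -36,"dy": -15,"dz": 4},
    {"yaw": -7},
    {"yaw": -7},
  ],
)

```text
invalid input
```

Emit:
drive_tool(
  series=[
    {"yaw": -7},
    {"yaw": -7},
    {"yaw": -7},
    {"yaw": -7},
    {"yaw": -7},
  ],
)

```text
invalid input
```

Emit:
drive_tool(
  series=[
    {"yaw": -4.5},
    {},
    {},
  ],
)

```text
invalid input
```

```bash
python3 - <<'E'
from h import *
im=snap('wrist','w1.png'); i=vision.camera_info('wrist')
print(rect(im,i,(125,80,60),(165,255,255),.014), rect(im,i,(20,70,60),(165,255,255),.014))
for n,z in (('parts_carton_mid',.007),('glue_bottle_mid',.054)):
  for r in vision.spot_point('wrist',n): print(n,round(r['p'],2),np.round(r['location']),world(i,r['location'],z)[:2])
go(.424,.302,.2,124); s=manip.read_state(); print(s['ee_pos'],s['finger_gap'])
E
```

```text
Traceback (most recent call last):
  File "h.py", line 18, in rect
    c=max(cs,key=cv2.contourArea); f=np.zeros_like(m); cv2.drawContours(f,[c],-1,255,-1)
ValueError: max() iterable argument is empty
```

View pics/w1.png

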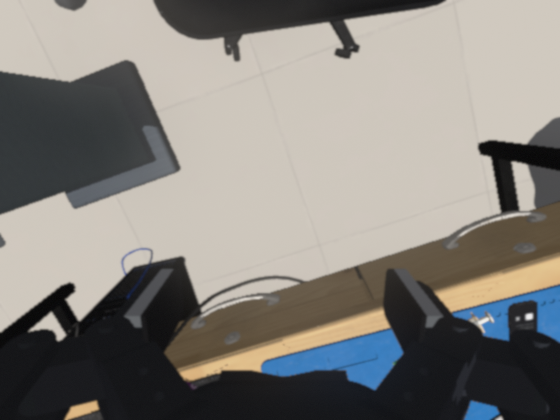

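The calls were refused because every row needs all its fields, and the view only shows the bench edge. I'll resend with complete rows.

Emit:
drive_tool(
  series=[
    {"dx": -38,"dy": -16,"dz": 4,"yaw": 0,"grip": 70},
    {"dx": -38,"dy": -16,"dz": 4,"yaw": 0,"grip": 70},
    {"dx": -38,"dy": -16,"dz": 4,"yaw": 0,"grip": 70},
    {"dx": -38,"dy": -16,"dz": 4,"yaw": 0,"grip": 70},
    {"dx": -38,"dy": -16,"dz": 4,"yaw": 0,"grip": 70},
  ],
  grip_force=30,
)

```text
time_s: 1.47
ee_pos: [0.3368, 0.3784, 0.2113]
eef_rot: [0.0, 0.169, 0.986, 0.0]
wrist_force: [1.2, 0.2, 0.2]
finger_gap: 0.0701
grip_force: 0.0
```

Emit:
drive_tool(
  series=[
    {"dx": -37,"dy": -15,"dz": 4,"yaw": 0,"grip": 70},
    {"dx": -36,"dy": -15,"dz": 4,"yaw": 0,"grip": 70},
    {"dx": -36,"dy": -15,"dz": 4,"yaw": 0,"grip": 70},
    {"dx": 0,"dy": 0,"dz": 0,"yaw": -7,"grip": 70},
    {"dx": 0,"dy": 0,"dz": 0,"yaw": -7,"grip": 70},
  ],
)

```text
time_s: 1.88
ee_pos: [0.4252, 0.2992, 0.1988]
eef_rot: [-0.0, 0.047, 0.999, -0.0]
wrist_force: [0.1, 0.0, 0.7]
finger_gap: 0.0701
grip_force: 0.0
```

Emit:
drive_tool(
  series=[
    {"dx": 0,"dy": 0,"dz": 0,"yaw": -7,"grip": 70},
    {"dx": 0,"dy": 0,"dz": 0,"yaw": -7,"grip": 70},
    {"dx": 0,"dy": 0,"dz": 0,"yaw": -7,"grip": 70},
    {"dx": 0,"dy": 0,"dz": 0,"yaw": -7,"grip": 70},
    {"dx": 0,"dy": 0,"dz": 0,"yaw": -7,"grip": 70},
  ],
)

```text
time_s: 2.3
ee_pos: [0.4236, 0.301, 0.1993]
eef_rot: [0.0, -0.258, 0.966, 0.0]
wrist_force: [0.9, 0.7, -1.1]
finger_gap: 0.07
grip_force: 0.0
```

Emit:
drive_tool(
  series=[
    {"dx": 0,"dy": 0,"dz": 0,"yaw": -4.5,"grip": 60},
    {"dx": 0,"dy": 0,"dz": 0,"yaw": 0,"grip": 60},
    {"dx": 0,"dy": 0,"dz": 0,"yaw": 0,"grip": 60},
  ],
)

```text
time_s: 2.55
ee_pos: [0.4236, 0.301, 0.1993]
eef_rot: [-0.0, -0.291, 0.957, -0.0]
wrist_force: [0.3, 0.4, -0.3]
finger_gap: 0.0598
grip_force: 0.0
```

```bash
python3 - <<'E'
from h import *
i=vision.camera_info('wrist'); im=snap('wrist','w2.png')
for lo,hi in (((125,80,60),(165,255,255)),((25,70,60),(165,255,255))):
  try: print(rect(im,i,lo,hi,.014))
  except Exception as e: print(e)
for n,z in (('parts_carton_mid',.007),('glue_bottle_mid',.054)):
  for r in vision.spot_point('wrist',n): print(n,round(r['p'],2),np.round(r['location']),world(i,r['location'],z)[:2])
go(.424,.302,.2,124); s=manip.read_state(); print(s['ee_pos'],s['finger_gap'])
E
```

```text
[429.  301.4  20.6  52.5 214.2]
[516.2 533.  221.8 276.8 267.8]
parts_carton_mid 0.78 [285. 191.] [0.4253082 0.3051973]
t 2.7 move tool mm [-0.9  0.6 -0.7] yaw -0.1 closing dir now 123.9
[0.42356961 0.30104282 0.19930233] 0.059857240435471776
```

View pics/w2.png

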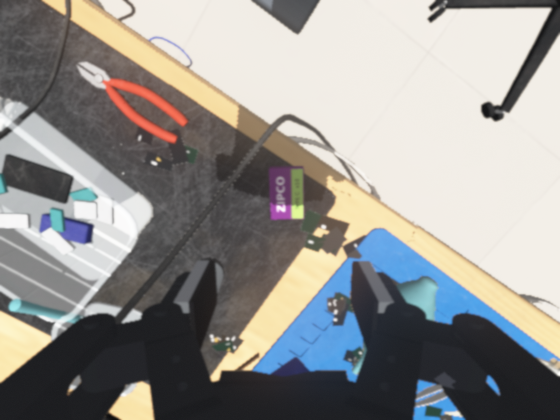

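The wrist view shows the purple and green carton at (286,193), with the cable clear to its left and the cutters at (135,105). I'll descend and grip it across its 34 mm side.

Emit:
drive_tool(
  series=[
    {"dx": -4,"dy": 3.5,"dz": 35,"yaw": 0,"grip": 52},
    {"dx": 0,"dy": 0,"dz": 40,"yaw": 0,"grip": 52},
    {"dx": 0,"dy": 0,"dz": 40,"yaw": 0,"grip": 52},
    {"dx": 0,"dy": 0,"dz": 40,"yaw": 0,"grip": 52},
    {"dx": 0,"dy": 0,"dz": 20,"yaw": 0,"grip": 52},
  ],
)

```text
time_s: 3.12
ee_pos: [0.4229, 0.3052, 0.0203]
eef_rot: [-0.002, -0.292, 0.956, -0.0]
wrist_force: [-0.9, 0.1, -0.3]
finger_gap: 0.0523
grip_force: 0.0
```

Emit:
drive_tool(
  series=[
    {"dx": 0,"dy": 0,"dz": 10,"yaw": 0,"grip": 52},
    {"dx": 0,"dy": 0,"dz": 9,"yaw": 0,"grip": 52},
    {"dx": 0,"dy": 0,"dz": 1,"yaw": 0,"grip": 52},
    {"dx": 0,"dy": 0,"dz": 0,"yaw": 0,"grip": 52},
  ],
)

```text
time_s: 3.45
ee_pos: [0.4255, 0.3065, 0.005]
eef_rot: [0.001, -0.292, 0.956, 0.0]
wrist_force: [-0.1, 0.4, -0.0]
finger_gap: 0.0519
grip_force: 0.0
```

Emit:
drive_tool(
  series=[
    {"dx": 0,"dy": 0,"dz": 0,"yaw": 0,"grip": 25},
    {"dx": 0,"dy": 0,"dz": 0,"yaw": 0,"grip": 25},
    {"dx": 0,"dy": 0,"dz": 0,"yaw": 0,"grip": 25},
    {"dx": 0,"dy": 0,"dz": 0,"yaw": 0,"grip": 25},
    {"dx": 0,"dy": 0,"dz": 0,"yaw": 0,"grip": 25},
  ],
  grip_force=30,
)

```text
time_s: 3.87
ee_pos: [0.4258, 0.3067, 0.0059]
eef_rot: [0.001, -0.293, 0.956, 0.0]
wrist_force: [-0.6, -0.5, 7.7]
finger_gap: 0.0327
grip_force: 30.2
```

Emit:
drive_tool(
  series=[
    {"dx": 0,"dy": 0,"dz": -20,"yaw": 0,"grip": 25},
    {"dx": 0,"dy": 0,"dz": -40,"yaw": 0,"grip": 25},
    {"dx": 0,"dy": 0,"dz": -40,"yaw": 0,"grip": 25},
    {"dx": 0,"dy": 0,"dz": -40,"yaw": 0,"grip": 25},
    {"dx": 0,"dy": 0,"dz": -40,"yaw": 0,"grip": 25},
  ],
)

```text
time_s: 4.28
ee_pos: [0.4246, 0.306, 0.1872]
eef_rot: [0.001, -0.293, 0.956, 0.0]
wrist_force: [2.4, 0.8, -0.3]
finger_gap: 0.0334
grip_force: 30.1
```

Emit:
drive_tool(
  series=[
    {"dx": 0,"dy": 0,"dz": -10,"yaw": 7,"grip": 25},
    {"dx": 0,"dy": 0,"dz": -10,"yaw": 7,"grip": 25},
    {"dx": 0,"dy": 0,"dz": 0,"yaw": 7,"grip": 25},
    {"dx": 0,"dy": 0,"dz": 0,"yaw": 7,"grip": 25},
    {"dx": 0,"dy": 0,"dz": 0,"yaw": 7,"grip": 25},
  ],
)

```text
time_s: 4.7
ee_pos: [0.425, 0.3062, 0.2055]
eef_rot: [0.001, 0.012, 1.0, 0.0]
wrist_force: [-0.1, 0.3, 0.1]
finger_gap: 0.0328
grip_force: 30.2
```

Emit:
drive_tool(
  series=[
    {"dx": 0,"dy": 0,"dz": 0,"yaw": 2,"grip": 25},
    {"dx": -8,"dy": -35,"dz": 0,"yaw": 0,"grip": 25},
    {"dx": -8,"dy": -38,"dz": 0,"yaw": 0,"grip": 25},
    {"dx": -8,"dy": -38,"dz": 0,"yaw": 0,"grip": 25},
    {"dx": -8,"dy": -38,"dz": 0,"yaw": 0,"grip": 25},
  ],
)

```text
time_s: 5.12
ee_pos: [0.449, 0.1545, 0.2051]
eef_rot: [0.001, 0.025, 1.0, 0.0]
wrist_force: [1.2, -0.1, 0.2]
finger_gap: 0.0327
grip_force: 30.2
```

Emit:
drive_tool(
  series=[
    {"dx": -8,"dy": -38,"dz": 0,"yaw": 0,"grip": 25},
    {"dx": -8,"dy": -38,"dz": 0,"yaw": 0,"grip": 25},
    {"dx": -8,"dy": -38,"dz": 0,"yaw": 0,"grip": 25},
    {"dx": -8,"dy": -38,"dz": 0,"yaw": 0,"grip": 25},
    {"dx": -8,"dy": -38,"dz": 0,"yaw": 0,"grip": 25},
  ],
)

```text
time_s: 5.53
ee_pos: [0.4792, -0.038, 0.2053]
eef_rot: [0.001, 0.026, 1.0, -0.0]
wrist_force: [1.8, -0.4, 0.5]
finger_gap: 0.0329
grip_force: 30.2
```

Emit:
drive_tool(
  series=[
    {"dx": -8,"dy": -38,"dz": 0,"yaw": 0,"grip": 25},
    {"dx": -8,"dy": -38,"dz": 0,"yaw": 0,"grip": 25},
    {"dx": 0,"dy": 0,"dz": 0,"yaw": 0,"grip": 25},
    {"dx": 0,"dy": 0,"dz": 0,"yaw": 0,"grip": 25},
  ],
)

```text
time_s: 5.87
ee_pos: [0.4914, -0.1149, 0.2046]
eef_rot: [0.0, 0.028, 1.0, -0.0]
wrist_force: [-0.2, 1.0, -0.9]
finger_gap: 0.0327
grip_force: 30.2
```

```bash
python3 - <<'E'
from h import *
i=vision.camera_info('wrist'); im=snap('wrist','w3.png')
for n,lo,hi in (('g',(50,120,60),(75,255,255)),('o',(5,180,120),(18,255,255))):
  try: print(n,rect(im,i,lo,hi,.006))
  except Exception as e: print(e)
for n in ('green_tray','orange_tray','glue_bottle_mid'):
  for r in vision.spot_point('wrist',n): print(n,round(r['p'],2),np.round(r['location']),world(i,r['location'],0)[:2])
go(.5314,-.3215,.04,87.2); s=manip.read_state(); print(s['ee_pos'],s['finger_gap'],s['grip_force'])
E
```

```text
g [ 540.8 -213.4   69.5   93.1  163.7]
o [ 533.5 -349.8   31.5   79.   202.9]
green_tray 0.59 [208. 204.] [ 0.5067523  -0.19420456]
orange_tray 0.63 [ 90. 193.] [ 0.48862246 -0.31634019]
glue_bottle_mid 0.87 [239. 356.] [ 0.69854918 -0.17973582]
t 6.07 move tool mm [ -50.7 -207.4  164.7] yaw -0.1 closing dir now 87.1
[ 0.49112856 -0.11178468  0.2047099 ] 0.033150147174259216 30.190000534057617
```

View pics/w3.png

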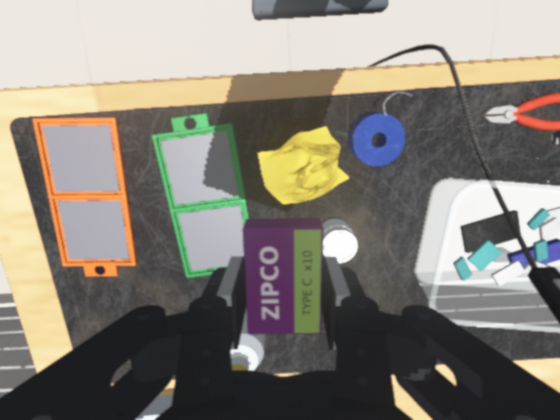

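The view shows the held carton at (284,276), the orange tray corners at (35,120), (118,118), (134,264) and (66,267), the green tray tab at (190,123), the reel at (378,139) and the jar lid at (340,243). I'll turn these pixels into positions.

```bash
python3 - <<'E'
from h import *
i=vision.camera_info('wrist'); s=manip.read_state(); W=lambda p,z:np.round(world(i,p,z)[:2]*1000,1)
print('orange corners',[W(p,.0065) for p in ((35,120),(118,118),(134,264),(66,267))], np.mean([W(p,.0065) for p in ((35,120),(118,118),(134,264),(66,267))],0))
print('green',[W(p,.0065) for p in ((153,133),(233,123),(187,277))])
print('carton vs tcp',W((284,276),s['ee_pos'][2]+.01)-s['ee_pos'][:2]*1000)
print('spool',W((378,139),.027),'jar',W((340,243),.039))
for t in ('spool','jar'): pass
E
```

```text
orange corners [array([ 413.8, -346.7]), array([ 416. , -266.5]), array([ 568.6, -277.5]), array([ 568.4, -352.2])] [ 491.7   -310.725]
green [array([ 431.7, -235.1]), array([ 426.2, -156.4]), array([ 587.1, -222. ])]
carton vs tcp [-4.82855825  1.18468389]
spool [446.7 -21.6] jar [542.5 -58.8]
```

Emit:
drive_tool(
  series=[
    {"dx": -8,"dy": -38,"dz": 0,"yaw": 0,"grip": 25},
    {"dx": -8,"dy": -38,"dz": 0,"yaw": 0,"grip": 25},
    {"dx": -8,"dy": -38,"dz": 0,"yaw": 0,"grip": 25},
    {"dx": -8,"dy": -38,"dz": 0,"yaw": 0,"grip": 25},
    {"dx": -8,"dy": -38,"dz": 0,"yaw": 0,"grip": 25},
  ],
)

```text
time_s: 6.48
ee_pos: [0.522, -0.3048, 0.2048]
eef_rot: [0.0, 0.025, 1.0, -0.0]
wrist_force: [1.4, 0.9, -0.4]
finger_gap: 0.0329
grip_force: 30.2
```

Emit:
drive_tool(
  series=[
    {"dx": -10,"dy": -17,"dz": 0,"yaw": 0,"grip": 25},
    {"dx": 0,"dy": 0,"dz": 35,"yaw": 0,"grip": 25},
    {"dx": 0,"dy": 0,"dz": 40,"yaw": 0,"grip": 25},
    {"dx": 0,"dy": 0,"dz": 40,"yaw": 0,"grip": 25},
    {"dx": 0,"dy": 0,"dz": 30,"yaw": 0,"grip": 25},
  ],
)

```text
time_s: 6.9
ee_pos: [0.5302, -0.3201, 0.0567]
eef_rot: [-0.001, 0.025, 1.0, 0.001]
wrist_force: [0.9, 0.0, -1.0]
finger_gap: 0.0332
grip_force: 30.2
```

Emit:
drive_tool(
  series=[
    {"dx": 0,"dy": 0,"dz": 10,"yaw": 0,"grip": 25},
    {"dx": 0,"dy": 0,"dz": 0,"yaw": 0,"grip": 25},
    {"dx": 0,"dy": 0,"dz": 0,"yaw": 0,"grip": 25},
  ],
)

```text
time_s: 7.15
ee_pos: [0.5314, -0.3217, 0.0505]
eef_rot: [0.0, 0.025, 1.0, -0.0]
wrist_force: [-0.6, 0.3, 0.7]
finger_gap: 0.033
grip_force: 30.2
```

```bash
python3 - <<'E'
from h import *
i=vision.camera_info('wrist'); im=snap('wrist','w4.png')
hsv=cv2.cvtColor(im,cv2.COLOR_RGB2HSV); m=cv2.inRange(hsv,(0,0,100),(179,60,200))
for r in vision.spot_point('wrist','orange_tray'): print(round(r['p'],2),np.round(r['location']),world(i,r['location'],0)[:2])
E
```

```text
0.87 [289. 170.] [ 0.4913227  -0.31600093]
```

View pics/w4.png

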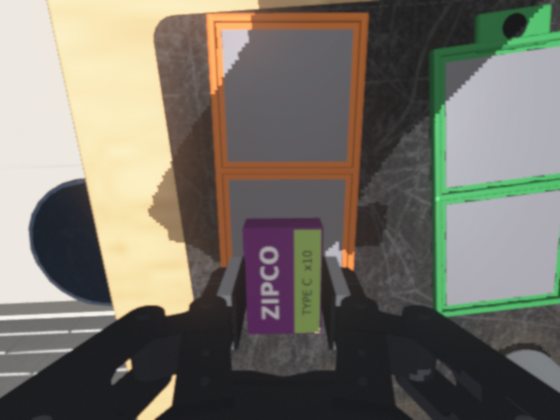

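This shows the carton above the tab field of the orange tray, with the middle rib at (289,170) and the near corners at (208,14) and (368,14).

```bash
python3 - <<'E'
from h import *
i=vision.camera_info('wrist'); s=manip.read_state(); W=lambda p,z=.0065:np.round(world(i,p,z)[:2]*1000,1)
a,b,c,d=W((208,14)),W((368,14)),W((218,170)),W((359,170)); print(a,b,c,d,'mid',(c+d)/2,'near',(a+b)/2)
v=(c+d-a-b)/2; v/=np.linalg.norm(v); print('dir',np.degrees(np.arctan2(v[1],v[0])),'field',(c+d)/2+38*v,(c+d)/2-38*v)
print('green left',[W(p) for p in ((431,50),(435,197),(440,316))])
print('carton',W((284,276),s['ee_pos'][2]+.01)-s['ee_pos'][:2]*1000,s['ee_pos'])
E
```

```text
[ 412.3 -352.7] [ 416.3 -274.7] [ 488.8 -355.8] [ 492.8 -278.2] mid [ 490.8 -317. ] near [ 414.3 -313.7]
dir -2.470051295960871 field [ 528.76469363 -318.63769267] [ 452.83530637 -315.36230733]
green left [array([ 434.1, -242.9]), array([ 510.3, -235.3]), array([ 587.5, -226.5])]
carton [-4.85568294  1.28245189] [ 0.53185568 -0.32258245  0.05178663]
```

Emit:
drive_tool(
  series=[
    {"dx": -1,"dy": 2.5,"dz": 20,"yaw": 0,"grip": 25},
    {"dx": 0,"dy": 0,"dz": 14,"yaw": 0,"grip": 25},
    {"dx": 0,"dy": 0,"dz": 5,"yaw": 0,"grip": 25},
    {"dx": 0,"dy": 0,"dz": 0,"yaw": 0,"grip": 25},
    {"dx": 0,"dy": 0,"dz": 0,"yaw": 0,"grip": 25},
  ],
)

```text
time_s: 7.67
ee_pos: [0.5322, -0.3202, 0.0117]
eef_rot: [0.001, 0.026, 1.0, -0.001]
wrist_force: [0.2, 0.5, -0.2]
finger_gap: 0.033
grip_force: 30.2
```

Emit:
drive_tool(
  series=[
    {"dx": 0,"dy": 0,"dz": 0,"yaw": 0,"grip": 48},
    {"dx": 0,"dy": 0,"dz": 0,"yaw": 0,"grip": 48},
    {"dx": 0,"dy": 0,"dz": 0,"yaw": 0,"grip": 48},
    {"dx": 0,"dy": 0,"dz": 0,"yaw": 0,"grip": 48},
    {"dx": 0,"dy": 0,"dz": 0,"yaw": 0,"grip": 48},
  ],
)

```text
time_s: 8.08
ee_pos: [0.5317, -0.3198, 0.0106]
eef_rot: [0.0, 0.026, 1.0, -0.0]
wrist_force: [-0.7, 0.1, 0.7]
finger_gap: 0.0478
grip_force: 0.0
```

Emit:
drive_tool(
  series=[
    {"dx": 0,"dy": 0,"dz": -20,"yaw": 0,"grip": 48},
    {"dx": 0,"dy": 0,"dz": -40,"yaw": 0,"grip": 60},
    {"dx": 0,"dy": 0,"dz": -40,"yaw": 0,"grip": 60},
    {"dx": 0,"dy": 0,"dz": -40,"yaw": 0,"grip": 60},
    {"dx": 0,"dy": 0,"dz": -40,"yaw": 0,"grip": 60},
  ],
)

```text
time_s: 8.5
ee_pos: [0.5313, -0.3194, 0.1923]
eef_rot: [-0.0, 0.026, 1.0, 0.0]
wrist_force: [1.4, -0.8, 0.0]
finger_gap: 0.0599
grip_force: 0.0
```

```bash
python3 - <<'E'
from h import *
i=vision.camera_info('wrist'); im=snap('wrist','w5.png')
for n,z in (('parts_carton_mid',.011),('orange_tray',0),('glue_bottle_mid',.054)):
  for r in vision.spot_point('wrist',n): print(n,round(r['p'],2),np.round(r['location']),world(i,r['location'],z)[:2])
print(rect(im,i,(125,80,60),(165,255,255),.018))
go(.55,.283,.28,2)
E
```

```text
parts_carton_mid 0.71 [283. 191.] [ 0.53180769 -0.31925365]
orange_tray 0.85 [281. 143.] [ 0.48726372 -0.31877726]
glue_bottle_mid 0.55 [466. 320.] [ 0.65505592 -0.15255162]
[ 530.5 -325.5   23.1   51.8  173.5]
t 8.7 move tool mm [ 13.  602.9 -89.4] yaw 85.0 closing dir now 87.0
```

The carton sits at (532,-319) mm against a field centre of (529,-319). Next is the jar.

Emit:
drive_tool(
  series=[
    {"dx": 0,"dy": 37,"dz": 0,"yaw": 0,"grip": 60},
    {"dx": 0,"dy": 37,"dz": 0,"yaw": 0,"grip": 60},
    {"dx": 0,"dy": 37,"dz": 0,"yaw": 0,"grip": 60},
    {"dx": 1,"dy": 37,"dz": 0,"yaw": 0,"grip": 60},
    {"dx": 1,"dy": 37,"dz": 0,"yaw": 0,"grip": 60},
  ],
)

```text
time_s: 9.12
ee_pos: [0.5382, -0.133, 0.1885]
eef_rot: [-0.001, 0.026, 1.0, 0.001]
wrist_force: [-0.1, -0.4, 0.3]
finger_gap: 0.0602
grip_force: 0.0
```

Emit:
drive_tool(
  series=[
    {"dx": 0,"dy": 37,"dz": 0,"yaw": 0,"grip": 60},
    {"dx": 0,"dy": 38,"dz": 0,"yaw": 0,"grip": 60},
    {"dx": 0,"dy": 0,"dz": 0,"yaw": -7,"grip": 60},
    {"dx": 0,"dy": 0,"dz": 0,"yaw": -1.5,"grip": 60},
    {"dx": 0,"dy": 0,"dz": 0,"yaw": 0,"grip": 60},
  ],
)

```text
time_s: 9.53
ee_pos: [0.5424, -0.0588, 0.1887]
eef_rot: [-0.001, -0.05, 0.999, 0.0]
wrist_force: [0.4, -0.6, 0.5]
finger_gap: 0.06
grip_force: 0.0
```

```bash
python3 - <<'E'
from h import *
i=vision.camera_info('wrist'); im=snap('wrist','w6.png')
for n,z in (('flux_jar_mid',.0195),('green_tray',0),('solder_spool_mid',.0135)):
  for r in vision.spot_point('wrist',n): print(n,round(r['p'],2),np.round(r['location']),world(i,r['location'],z)[:2])
go(.5425,-.0588,.01,95.5)
E
```

```text
flux_jar_mid 0.92 [277. 201.] [ 0.55044859 -0.06269036]
green_tray 0.93 [144. 136.] [ 0.50478107 -0.19434953]
green_tray 0.21 [506.  90.] [0.43010679 0.13589576]
solder_spool_mid 0.59 [328.  93.] [ 0.44957096 -0.02735016]
solder_spool_mid 0.2 [ 10. 107.] [ 0.48954922 -0.30728434]
t 9.73 move tool mm [-1.000e-01  1.400e+00  1.795e+02] yaw -0.1 closing dir now 95.4
```

View pics/w6.png

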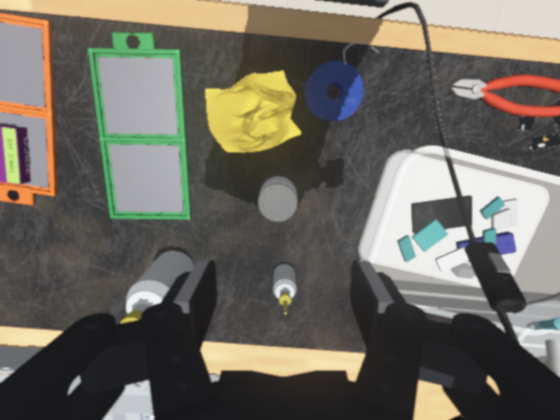

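The jar is at (277,200), the carton lies in its orange field at (20,150), and the small and large bottles stay clear at (285,280) and (165,285). I'll grasp the jar.

Emit:
drive_tool(
  series=[
    {"dx": -5,"dy": -3.5,"dz": 30,"yaw": 0,"grip": 60},
    {"dx": 0,"dy": 0,"dz": 40,"yaw": 0,"grip": 60},
    {"dx": 0,"dy": 0,"dz": 40,"yaw": 0,"grip": 60},
    {"dx": 0,"dy": 0,"dz": 35,"yaw": 0,"grip": 60},
    {"dx": 0,"dy": 0,"dz": 20,"yaw": 0,"grip": 60},
  ],
)

```text
time_s: 10.15
ee_pos: [0.5463, -0.0631, 0.0214]
eef_rot: [-0.002, -0.047, 0.999, 0.001]
wrist_force: [-0.1, 0.2, -0.1]
finger_gap: 0.0602
grip_force: 0.0
```

Emit:
drive_tool(
  series=[
    {"dx": 0,"dy": 0,"dz": 10,"yaw": 0,"grip": 60},
    {"dx": 0,"dy": 0,"dz": 5,"yaw": 0,"grip": 60},
    {"dx": 0,"dy": 0,"dz": 0,"yaw": 0,"grip": 45},
    {"dx": 0,"dy": 0,"dz": 0,"yaw": 0,"grip": 30},
    {"dx": 0,"dy": 0,"dz": 0,"yaw": 0,"grip": 30},
  ],
)

```text
time_s: 10.57
ee_pos: [0.5494, -0.0633, 0.0118]
eef_rot: [0.001, -0.048, 0.999, -0.0]
wrist_force: [-0.4, 0.3, -0.5]
finger_gap: 0.0347
grip_force: 29.9
```

Emit:
drive_tool(
  series=[
    {"dx": 0,"dy": 0,"dz": 0,"yaw": 0,"grip": 28},
    {"dx": 0,"dy": 0,"dz": 0,"yaw": 0,"grip": 28},
    {"dx": 0,"dy": 0,"dz": 0,"yaw": 0,"grip": 28},
    {"dx": 0,"dy": 0,"dz": 0,"yaw": 0,"grip": 28},
  ],
)

```text
time_s: 10.9
ee_pos: [0.5493, -0.0632, 0.0116]
eef_rot: [0.001, -0.048, 0.999, -0.0]
wrist_force: [-1.2, -0.9, 6.6]
finger_gap: 0.0352
grip_force: 30.6
```

Emit:
drive_tool(
  series=[
    {"dx": 0,"dy": 0,"dz": -20,"yaw": 0,"grip": 28},
    {"dx": 0,"dy": 0,"dz": -30,"yaw": 0,"grip": 28},
    {"dx": 0,"dy": 0,"dz": -15,"yaw": 0,"grip": 28},
    {"dx": 4,"dy": -25,"dz": 0,"yaw": 0,"grip": 28},
    {"dx": 4,"dy": -30,"dz": 0,"yaw": 0,"grip": 28},
  ],
)

```text
time_s: 11.32
ee_pos: [0.5464, -0.1177, 0.0772]
eef_rot: [0.001, -0.05, 0.999, -0.0]
wrist_force: [0.4, -0.1, -1.4]
finger_gap: 0.0346
grip_force: 30.2
```

Emit:
drive_tool(
  series=[
    {"dx": 4,"dy": -30,"dz": 0,"yaw": 0,"grip": 28},
    {"dx": 4,"dy": -28,"dz": 0,"yaw": 0,"grip": 28},
    {"dx": 1,"dy": -14,"dz": 0,"yaw": 0,"grip": 28},
    {"dx": 0,"dy": 0,"dz": 0,"yaw": 0,"grip": 28},
    {"dx": 0,"dy": 0,"dz": 0,"yaw": 0,"grip": 28},
  ],
)

```text
time_s: 11.73
ee_pos: [0.5436, -0.1912, 0.0753]
eef_rot: [-0.0, -0.048, 0.999, 0.0]
wrist_force: [0.3, -0.9, 0.4]
finger_gap: 0.035
grip_force: 30.2
```

```bash
python3 - <<'E'
from h import *
i=vision.camera_info('wrist'); im=snap('wrist','w7.png')
for n,z in (('green_tray',0),):
  for r in vision.spot_point('wrist',n): print(n,round(r['p'],2),np.round(r['location']),world(i,r['location'],z)[:2])
hsv=cv2.cvtColor(im,cv2.COLOR_RGB2HSV); m=cv2.inRange(hsv,(50,120,40),(75,255,255)); ys,xs=np.nonzero(m)
P=np.array([world(i,p,.0065)[:2] for p in zip(xs,ys)])*1000
l=P[(P[:,0]<560)]; 
for x0 in (440,470,500,530):
  q=P[abs(P[:,0]-x0)<3]; q=q[abs(q[:,1]+195)<60]; print(x0,q[:,1].min() if len(q) else None,q[:,1].max() if len(q) else None)
go(.5443,-.192,.0165,95.5)
E
```

```text
green_tray 0.91 [279. 170.] [ 0.50761508 -0.19639941]
440 -239.6940511928015 -160.8264961130187
470 None None
500 -233.71063354599718 -166.72755057045575
530 -231.1339510636597 -155.33356678556643
t 11.83 move tool mm [-0.5 -2.1 58.8] yaw 0.1 closing dir now 95.6
```

Emit:
drive_tool(
  series=[
    {"dx": 0,"dy": -1.5,"dz": 30,"yaw": 0,"grip": 28},
    {"dx": 0,"dy": 0,"dz": 18,"yaw": 0,"grip": 28},
    {"dx": 0,"dy": 0,"dz": 8,"yaw": 0,"grip": 28},
    {"dx": 0,"dy": 0,"dz": 2,"yaw": 0,"grip": 28},
    {"dx": 0,"dy": 0,"dz": 0,"yaw": 0,"grip": 28},
  ],
)

```text
time_s: 12.25
ee_pos: [0.5439, -0.1916, 0.0173]
eef_rot: [-0.0, -0.049, 0.999, 0.0]
wrist_force: [-0.1, -0.1, -1.2]
finger_gap: 0.0347
grip_force: 30.2
```

Emit:
drive_tool(
  series=[
    {"dx": 0,"dy": 0,"dz": 0,"yaw": 0,"grip": 40},
    {"dx": 0,"dy": 0,"dz": 0,"yaw": 0,"grip": 55},
    {"dx": 0,"dy": 0,"dz": 0,"yaw": 0,"grip": 55},
    {"dx": 0,"dy": 0,"dz": 0,"yaw": 0,"grip": 55},
    {"dx": 0,"dy": 0,"dz": -20,"yaw": 0,"grip": 55},
  ],
)

```text
time_s: 12.67
ee_pos: [0.5423, -0.1918, 0.035]
eef_rot: [-0.002, -0.048, 0.999, 0.001]
wrist_force: [1.0, 0.2, -0.1]
finger_gap: 0.055
grip_force: 0.0
```

Emit:
drive_tool(
  series=[
    {"dx": 0,"dy": 0,"dz": -40,"yaw": 0,"grip": 65},
    {"dx": 0,"dy": 0,"dz": -40,"yaw": 0,"grip": 65},
    {"dx": 0,"dy": 0,"dz": -40,"yaw": 0,"grip": 65},
    {"dx": 0,"dy": 0,"dz": -30,"yaw": 0,"grip": 65},
    {"dx": 0,"dy": 0,"dz": 0,"yaw": 0,"grip": 65},
  ],
)

```text
time_s: 13.08
ee_pos: [0.546, -0.1936, 0.1945]
eef_rot: [0.005, -0.048, 0.999, -0.003]
wrist_force: [1.4, -0.8, 0.1]
finger_gap: 0.0647
grip_force: 0.0
```

```bash
python3 - <<'E'
from h import *
i=vision.camera_info('wrist'); im=snap('wrist','w8.png')
for n,z in (('flux_jar_mid',.0235),('green_tray',0),('solder_spool_mid',.0135)):
  for r in vision.spot_point('wrist',n): print(n,round(r['p'],2),np.round(r['location']),world(i,r['location'],z)[:2])
go(.447,-.022,.19,95.5)
E
```

```text
flux_jar_mid 0.64 [284. 189.] [ 0.54440664 -0.19314351]
green_tray 0.63 [288. 144.] [ 0.50398568 -0.19316163]
solder_spool_mid 0.62 [480. 103.] [ 0.45009244 -0.02526867]
t 13.28 move tool mm [ 79.6 178.8  -3.2] yaw 0.0 closing dir now 95.5
```

The jar is placed at (544,-193) mm. The yellow cloth lies close to the reel's -y side, so I'll close on the reel along x.

Emit:
drive_tool(
  series=[
    {"dx": 16,"dy": 35,"dz": 0,"yaw": 0,"grip": 75},
    {"dx": 16,"dy": 35,"dz": 0,"yaw": 0,"grip": 75},
    {"dx": 16,"dy": 35,"dz": 0,"yaw": 0,"grip": 75},
    {"dx": 16,"dy": 35,"dz": 0,"yaw": 0,"grip": 75},
    {"dx": 15,"dy": 37,"dz": 0,"yaw": 0,"grip": 75},
  ],
)

```text
time_s: 13.7
ee_pos: [0.4463, -0.0227, 0.1858]
eef_rot: [-0.001, -0.048, 0.999, 0.0]
wrist_force: [0.4, 1.5, 0.4]
finger_gap: 0.0749
grip_force: 0.0
```

```bash
python3 - <<'E'
from h import *
i=vision.camera_info('wrist'); im=snap('wrist','w9.png')
for n,z in (('flux_jar_mid',.0235),('solder_spool_mid',.0135)):
  for r in vision.spot_point('wrist',n): print(n,round(r['p'],2),np.round(r['location']),world(i,r['location'],z)[:2])
print(rect(im,i,(108,150,60),(125,255,255),.024,5,(284,190)), manip.read_state()['qpos'])
go(.448,-.0235,.19,5.5)
E
```

```text
flux_jar_mid 0.97 [102. 276.] [ 0.54412955 -0.19086369]
solder_spool_mid 0.78 [279. 192.] [ 0.44555559 -0.02570859]Traceback (most recent call last):
  File "<stdin>", line 5, in <module>
  File "h.py", line 18, in rect
    c=max(cs,key=cv2.contourArea); f=np.zeros_like(m); cv2.drawContours(f,[c],-1,255,-1)
ValueError: max() iterable argument is empty
```

View pics/w9.png

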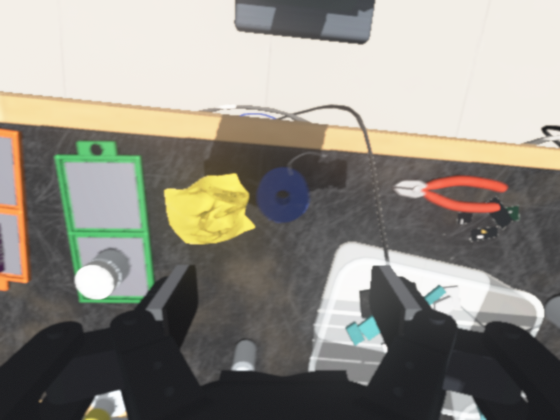

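The jar stands in its field at (98,275). The reel hub is at (284,197), with the cloth edge at (250,210) and the cable at (370,180). I'll turn 90° and pick up the reel.

Emit:
drive_tool(
  series=[
    {"dx": 0,"dy": 0,"dz": 0,"yaw": 7,"grip": 70},
    {"dx": 0,"dy": 0,"dz": 0,"yaw": 7,"grip": 70},
    {"dx": 0,"dy": 0,"dz": 0,"yaw": 7,"grip": 70},
    {"dx": 0,"dy": 0,"dz": 0,"yaw": 7,"grip": 70},
    {"dx": 0,"dy": 0,"dz": 0,"yaw": 7,"grip": 70},
  ],
)

```text
time_s: 14.27
ee_pos: [0.4483, -0.0247, 0.1862]
eef_rot: [-0.001, 0.258, 0.966, -0.0]
wrist_force: [0.5, 0.1, -1.1]
finger_gap: 0.0698
grip_force: 0.0
```

Emit:
drive_tool(
  series=[
    {"dx": 0,"dy": 0,"dz": 0,"yaw": 7,"grip": 70},
    {"dx": 0,"dy": 0,"dz": 0,"yaw": 7,"grip": 70},
    {"dx": 0,"dy": 0,"dz": 0,"yaw": 7,"grip": 70},
    {"dx": 0,"dy": 0,"dz": 0,"yaw": 7,"grip": 70},
    {"dx": 0,"dy": 0,"dz": 0,"yaw": 7,"grip": 70},
  ],
)

```text
time_s: 14.68
ee_pos: [0.4483, -0.0247, 0.1862]
eef_rot: [-0.001, 0.536, 0.844, -0.0]
wrist_force: [-0.0, 0.2, -0.1]
finger_gap: 0.0698
grip_force: 0.0
```

Emit:
drive_tool(
  series=[
    {"dx": 0,"dy": 0,"dz": 0,"yaw": 7,"grip": 65},
    {"dx": 0,"dy": 0,"dz": 0,"yaw": 7,"grip": 65},
    {"dx": 0,"dy": 0,"dz": 0,"yaw": 6,"grip": 65},
    {"dx": -1.5,"dy": -0.5,"dz": 30,"yaw": 0,"grip": 65},
    {"dx": 0,"dy": 0,"dz": 30,"yaw": 0,"grip": 65},
  ],
)

```text
time_s: 15.1
ee_pos: [0.449, -0.0266, 0.1267]
eef_rot: [0.001, 0.673, 0.74, 0.0]
wrist_force: [0.3, -0.0, -1.0]
finger_gap: 0.0649
grip_force: 0.0
```

Emit:
drive_tool(
  series=[
    {"dx": 0,"dy": 0,"dz": 40,"yaw": 0,"grip": 65},
    {"dx": 0,"dy": 0,"dz": 40,"yaw": 0,"grip": 65},
    {"dx": 0,"dy": 0,"dz": 20,"yaw": 0,"grip": 65},
    {"dx": 0,"dy": 0,"dz": 0,"yaw": 0,"grip": 65},
    {"dx": 0,"dy": 0,"dz": 0,"yaw": 0,"grip": 65},
  ],
)

```text
time_s: 15.52
ee_pos: [0.4472, -0.0259, 0.0263]
eef_rot: [-0.002, 0.672, 0.74, -0.001]
wrist_force: [-0.4, 0.5, 0.2]
finger_gap: 0.0651
grip_force: 0.0
```

```bash
python3 - <<'E'
from h import *
i=vision.camera_info('wrist'); im=snap('wrist','w10.png')
for r in vision.spot_point('wrist','solder_spool_mid'): print(round(r['p'],2),np.round(r['location']),world(i,r['location'],.0135)[:2])
go(.446,-.024,.005,5.5)
E
```

```text
0.93 [286. 260.] [ 0.44793261 -0.02364004]
t 15.62 move tool mm [ 2.3 -2.7 23.2] yaw 0.0 closing dir now 5.5
```

Emit:
drive_tool(
  series=[
    {"dx": 2,"dy": -1,"dz": 15,"yaw": 0,"grip": 62},
    {"dx": 0,"dy": 0,"dz": 6,"yaw": 0,"grip": 62},
    {"dx": 0,"dy": 0,"dz": 0,"yaw": 0,"grip": 50},
    {"dx": 0,"dy": 0,"dz": 0,"yaw": 0,"grip": 42},
    {"dx": 0,"dy": 0,"dz": 0,"yaw": 0,"grip": 42},
  ],
)

```text
time_s: 16.03
ee_pos: [0.4471, -0.0237, 0.0071]
eef_rot: [0.0, 0.672, 0.74, 0.0]
wrist_force: [-0.3, -0.1, -1.3]
finger_gap: 0.0466
grip_force: 30.9
```

Emit:
drive_tool(
  series=[
    {"dx": 0,"dy": 0,"dz": 0,"yaw": 0,"grip": 42},
    {"dx": 0,"dy": 0,"dz": 0,"yaw": 0,"grip": 42},
    {"dx": 0,"dy": 0,"dz": 0,"yaw": 0,"grip": 42},
  ],
)

```text
time_s: 16.28
ee_pos: [0.4471, -0.0237, 0.007]
eef_rot: [0.001, 0.672, 0.74, 0.0]
wrist_force: [-1.6, 0.0, 6.9]
finger_gap: 0.0462
grip_force: 31.7
```

Emit:
drive_tool(
  series=[
    {"dx": 0,"dy": 0,"dz": -20,"yaw": 0,"grip": 42},
    {"dx": 0,"dy": 0,"dz": -30,"yaw": 0,"grip": 42},
    {"dx": 0,"dy": 0,"dz": -30,"yaw": 0,"grip": 42},
    {"dx": 0,"dy": 0,"dz": -30,"yaw": 0,"grip": 42},
    {"dx": 0,"dy": 0,"dz": 0,"yaw": 0,"grip": 42},
  ],
)

```text
time_s: 16.7
ee_pos: [0.4491, -0.0241, 0.1214]
eef_rot: [0.003, 0.672, 0.74, 0.002]
wrist_force: [0.7, 0.1, -0.8]
finger_gap: 0.0463
grip_force: 31.8
```

```bash
python3 - <<'E'
from h import *
i=vision.camera_info('wrist'); im=snap('wrist','w11.png'); s=manip.read_state()
for r in vision.spot_point('wrist','solder_spool_mid'): print(round(r['p'],2),np.round(r['location']),world(i,r['location'],s['ee_pos'][2]+.009)[:2]-s['ee_pos'][:2])
go(.4687,-.199,s['ee_pos'][2],5.0);print(s['ee_pos'])
E
```

```text
0.97 [283. 283.] [3.96821649e-04 1.10945874e-05]
t 16.8 move tool mm [-176.6    4.5   -1.6] yaw 0.5 closing dir now 5.5
[ 0.4482963  -0.02392442  0.11895303]
```

Emit:
drive_tool(
  series=[
    {"dx": -35,"dy": 1,"dz": 0,"yaw": 0.5,"grip": 42},
    {"dx": -36,"dy": 1,"dz": 0,"yaw": 0,"grip": 42},
    {"dx": -36,"dy": 1,"dz": 0,"yaw": 0,"grip": 42},
    {"dx": -36,"dy": 1,"dz": 0,"yaw": 0,"grip": 42},
    {"dx": -33,"dy": 0.5,"dz": 0,"yaw": 0,"grip": 42},
  ],
)

```text
time_s: 17.22
ee_pos: [0.4662, -0.2, 0.1147]
eef_rot: [-0.001, 0.675, 0.737, -0.0]
wrist_force: [1.0, 0.6, -1.2]
finger_gap: 0.0466
grip_force: 31.8
```

Emit:
drive_tool(
  series=[
    {"dx": 0,"dy": 0,"dz": 30,"yaw": 0,"grip": 42},
    {"dx": 0,"dy": 0,"dz": 30,"yaw": 0,"grip": 42},
    {"dx": 0,"dy": 0,"dz": 20,"yaw": 0,"grip": 42},
    {"dx": 0,"dy": 0,"dz": 0,"yaw": 0,"grip": 42},
    {"dx": 0,"dy": 0,"dz": 0,"yaw": 0,"grip": 42},
  ],
)

```text
time_s: 17.63
ee_pos: [0.4657, -0.1978, 0.0348]
eef_rot: [-0.002, 0.675, 0.737, -0.0]
wrist_force: [-0.1, 0.4, -0.5]
finger_gap: 0.0464
grip_force: 31.8
```

```bash
python3 - <<'E'
from h import *
go(.4687,-.199,.012,5.0)
E
```

```text
t 17.63 move tool mm [-1.5  3.  22.7] yaw 0.0 closing dir now 5.0
```

Emit:
drive_tool(
  series=[
    {"dx": -1.5,"dy": 2.5,"dz": 14,"yaw": 0,"grip": 42},
    {"dx": 0,"dy": 0,"dz": 6,"yaw": 0,"grip": 42},
    {"dx": 0,"dy": 0,"dz": 2.5,"yaw": 0,"grip": 42},
    {"dx": 0,"dy": 0,"dz": 0,"yaw": 0,"grip": 42},
    {"dx": 0,"dy": 0,"dz": 0,"yaw": 0,"grip": 42},
  ],
)

```text
time_s: 18.05
ee_pos: [0.4697, -0.1997, 0.0145]
eef_rot: [0.0, 0.675, 0.738, 0.0]
wrist_force: [0.3, -0.5, -1.8]
finger_gap: 0.0466
grip_force: 31.7
```

Emit:
drive_tool(
  series=[
    {"dx": 0,"dy": 0,"dz": 0,"yaw": 0,"grip": 52},
    {"dx": 0,"dy": 0,"dz": 0,"yaw": 0,"grip": 58},
    {"dx": 0,"dy": 0,"dz": 0,"yaw": 0,"grip": 58},
    {"dx": 0,"dy": 0,"dz": 0,"yaw": 0,"grip": 58},
    {"dx": 0,"dy": 0,"dz": -15,"yaw": 0,"grip": 58},
  ],
)

```text
time_s: 18.47
ee_pos: [0.4683, -0.199, 0.0272]
eef_rot: [-0.002, 0.675, 0.737, -0.0]
wrist_force: [-0.4, 0.6, 0.9]
finger_gap: 0.0578
grip_force: 0.0
```

Emit:
drive_tool(
  series=[
    {"dx": 0,"dy": 0,"dz": -35,"yaw": 0,"grip": 58},
    {"dx": 0,"dy": 0,"dz": -40,"yaw": 0,"grip": 58},
    {"dx": 0,"dy": 0,"dz": -40,"yaw": 0,"grip": 58},
    {"dx": 0,"dy": 0,"dz": -40,"yaw": 0,"grip": 58},
    {"dx": 0,"dy": 0,"dz": -40,"yaw": 0,"grip": 58},
  ],
)

```text
time_s: 18.88
ee_pos: [0.4691, -0.1994, 0.2261]
eef_rot: [0.0, 0.675, 0.737, 0.0]
wrist_force: [1.7, -1.0, -0.2]
finger_gap: 0.0581
grip_force: 0.0
```

Emit:
drive_tool(
  series=[
    {"dx": 0,"dy": 0,"dz": -40,"yaw": 0,"grip": 58},
    {"dx": 0,"dy": 0,"dz": -20,"yaw": 0,"grip": 58},
    {"dx": 0,"dy": 0,"dz": 0,"yaw": 0,"grip": 58},
    {"dx": 0,"dy": 0,"dz": 0,"yaw": 0,"grip": 58},
  ],
)

```text
time_s: 19.22
ee_pos: [0.4698, -0.1999, 0.2848]
eef_rot: [0.001, 0.675, 0.737, 0.0]
wrist_force: [0.0, -0.5, 0.2]
finger_gap: 0.0579
grip_force: 0.0
```

```bash
python3 - <<'E'
from h import *
i=vision.camera_info('wrist'); im=snap('wrist','w12.png')
for n,z in (('solder_spool_mid',.0175),('flux_jar_mid',.0235),('green_tray',0)):
  for r in vision.spot_point('wrist',n): print(n,round(r['p'],2),np.round(r['location']),world(i,r['location'],z)[:2])
go(.42,.283,.28,5.0)
E
```

```text
solder_spool_mid 0.82 [282. 172.] [ 0.4677645  -0.19741953]
flux_jar_mid 0.74 [342. 176.] [ 0.54034527 -0.19388953]
green_tray 0.89 [312. 170.] [ 0.5059764  -0.19397502]
t 19.42 move tool mm [484.9  -6.6   3.2] yaw 0.0 closing dir now 5.0
```

View pics/w12.png

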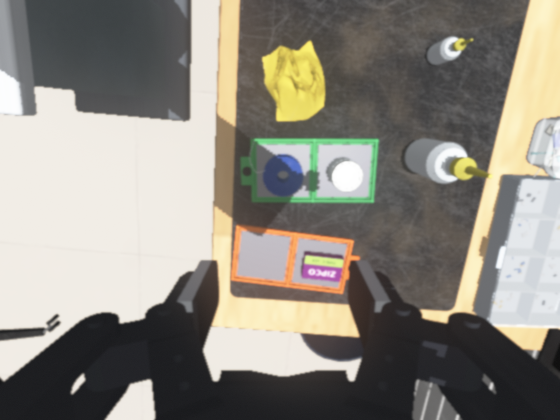

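The reel (282,174) and jar (346,176) sit in the green tray and the carton (323,265) in its orange field. Now the mid-sized bottle.

Emit:
drive_tool(
  series=[
    {"dx": 38,"dy": -1,"dz": 0,"yaw": 0,"grip": 58},
    {"dx": 40,"dy": 0,"dz": 0,"yaw": 0,"grip": 58},
    {"dx": 40,"dy": -1,"dz": 0,"yaw": 0,"grip": 58},
    {"dx": 40,"dy": 0,"dz": 0,"yaw": 0,"grip": 58},
    {"dx": 40,"dy": -1,"dz": 0,"yaw": 0,"grip": 58},
  ],
)

```text
time_s: 19.83
ee_pos: [0.4483, -0.0012, 0.2828]
eef_rot: [-0.001, 0.676, 0.737, -0.0]
wrist_force: [1.5, -0.9, -0.5]
finger_gap: 0.0583
grip_force: 0.0
```

Emit:
drive_tool(
  series=[
    {"dx": 41,"dy": 0,"dz": 0,"yaw": 0,"grip": 58},
    {"dx": 41,"dy": -1,"dz": 0,"yaw": 0,"grip": 58},
    {"dx": 41,"dy": 0,"dz": 0,"yaw": 0,"grip": 58},
    {"dx": 41,"dy": -1,"dz": 0,"yaw": 0,"grip": 58},
    {"dx": 41,"dy": 0,"dz": 0,"yaw": 0,"grip": 58},
  ],
)

```text
time_s: 20.25
ee_pos: [0.4281, 0.2031, 0.283]
eef_rot: [-0.0, 0.675, 0.737, -0.001]
wrist_force: [0.6, 0.7, 0.4]
finger_gap: 0.058
grip_force: 0.0
```

Emit:
drive_tool(
  series=[
    {"dx": 41,"dy": 0,"dz": 0,"yaw": 0,"grip": 58},
    {"dx": 41,"dy": 0,"dz": 0,"yaw": 0,"grip": 58},
    {"dx": 0,"dy": 0,"dz": 0,"yaw": 0,"grip": 58},
    {"dx": 0,"dy": 0,"dz": 0,"yaw": 0,"grip": 58},
  ],
)

```text
time_s: 20.58
ee_pos: [0.421, 0.2847, 0.2823]
eef_rot: [-0.0, 0.674, 0.739, -0.001]
wrist_force: [-0.4, -0.3, -0.4]
finger_gap: 0.0578
grip_force: 0.0
```

```bash
python3 - <<'E'
from h import *
i=vision.camera_info('wrist'); im=snap('wrist','w13.png')
for n,z in (('glue_bottle_mid',.054),):
  for r in vision.spot_point('wrist',n): print(n,round(r['p'],2),np.round(r['location']),world(i,r['location'],z)[:2])
go(.55,.283,.28,5.0); print(i['xyz'],manip.read_state()['ee_pos'])
E
```

```text
glue_bottle_mid 0.56 [399. 187.] [0.54785105 0.28975105]
t 20.68 move tool mm [-10.9 127.9   2.7] yaw 0.1 closing dir now 5.1
[0.4146616  0.35617873 0.42367079] [0.42168671 0.28256453 0.28292876]
```

View pics/w13.png

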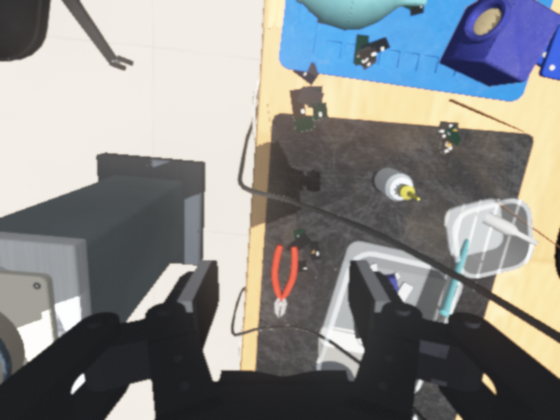

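The bottle is at (393,184) with its cap tip at (416,197). The cable passes below it at about (405,240), so I'll triangulate its height before going closer.

```bash
python3 - <<'E'
from h import *
i=vision.camera_info('wrist'); j=vision.camera_info('scene')
c=np.array([(246,120),(234,156),(221.5,184),(189,244)])
for px in ((330,205),(400,238),(450,268),(500,298)):
  best=[]
  for z in np.arange(0,.4,.01):
    p=world(i,px,z); q=proj(j,p); best.append((abs(np.interp(q[1],c[:,1],c[:,0])-q[0]),z,*np.round(p[:2],3)))
  print(px,min(best))
print([np.round(world(i,(x,y),z)[:2],4) for x,y,z in ((388,182,.035),(416,197,.108),(396,186,.07))])
E
```

```text
(330, 205) (np.float64(0.9109050774158618), np.float64(0.06), np.float64(0.475), np.float64(0.261))
(400, 238) (np.float64(1.523041876028259), np.float64(0.12), np.float64(0.536), np.float64(0.25))
(450, 268) (np.float64(0.8888262324259131), np.float64(0.16), np.float64(0.567), np.float64(0.241))
(500, 298) (np.float64(1.751361671808695), np.float64(0.19), np.float64(0.594), np.float64(0.232))
[array([0.5425, 0.2883]), array([0.5478, 0.2886]), array([0.5402, 0.2907])]
```

Emit:
drive_tool(
  series=[
    {"dx": 0,"dy": 32,"dz": 0,"yaw": 0,"grip": 58},
    {"dx": -2,"dy": 32,"dz": 0,"yaw": 0,"grip": 58},
    {"dx": -3,"dy": 32,"dz": 0,"yaw": 0,"grip": 58},
    {"dx": -3,"dy": 32,"dz": 0,"yaw": 0,"grip": 58},
    {"dx": 0,"dy": 0,"dz": 0,"yaw": 0,"grip": 58},
  ],
)

```text
time_s: 21.1
ee_pos: [0.5553, 0.2834, 0.2813]
eef_rot: [-0.0, 0.677, 0.736, -0.001]
wrist_force: [-0.2, 0.4, -0.9]
finger_gap: 0.0578
grip_force: 0.0
```

```bash
python3 - <<'E'
from h import *
i=vision.camera_info('wrist'); im=snap('wrist','w14.png')
for n,z in (('glue_bottle_mid',.054),):
  for r in vision.spot_point('wrist',n): print(n,round(r['p'],2),np.round(r['location']),world(i,r['location'],z)[:2])
go(.55,.285,.04,5.0); print(i['xyz'],manip.read_state()['ee_pos'])
E
```

```text
glue_bottle_mid 0.79 [280. 176.] [0.55087705 0.28913568]
t 21.2 move tool mm [  1.3  -0.9 242.5] yaw -0.2 closing dir now 4.8
[0.54938029 0.35488682 0.42265315] [0.55148099 0.28399441 0.28249483]
```

View pics/w14.png

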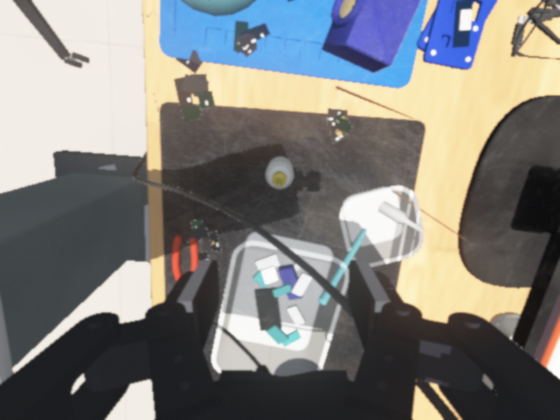

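The cable is at y≈0.245, z≈0.14 at the bottle's x, about 42 mm off the axis. I'll align the gripper with it, offset 4 mm away from it, and descend while watching the force.

Emit:
drive_tool(
  series=[
    {"dx": 0,"dy": 0,"dz": 0,"yaw": 7,"grip": 58},
    {"dx": 0,"dy": 0,"dz": 0,"yaw": 7.8,"grip": 58},
    {"dx": 8,"dy": -3,"dz": 30,"yaw": 0.5,"grip": 58},
    {"dx": 0,"dy": 0,"dz": 40,"yaw": 0,"grip": 58},
    {"dx": 0,"dy": 0,"dz": 40,"yaw": 0,"grip": 58},
  ],
)

```text
time_s: 21.62
ee_pos: [0.5479, 0.294, 0.1742]
eef_rot: [0.001, 0.764, 0.645, 0.002]
wrist_force: [0.8, 0.1, 0.0]
finger_gap: 0.0583
grip_force: 0.0
```

Emit:
drive_tool(
  series=[
    {"dx": 0,"dy": 0,"dz": 40,"yaw": 0,"grip": 58},
    {"dx": 0,"dy": 0,"dz": 20,"yaw": 0,"grip": 58},
    {"dx": 0,"dy": 0,"dz": 10,"yaw": 0,"grip": 58},
    {"dx": 0,"dy": 0,"dz": 0,"yaw": 0,"grip": 58},
    {"dx": 0,"dy": 0,"dz": 0,"yaw": 0,"grip": 58},
  ],
)

```text
time_s: 22.03
ee_pos: [0.5487, 0.2943, 0.1052]
eef_rot: [0.0, 0.764, 0.645, 0.001]
wrist_force: [-0.0, 0.2, 0.3]
finger_gap: 0.0578
grip_force: 0.0
```

```bash
python3 - <<'E'
from h import *
i=vision.camera_info('wrist'); im=snap('wrist','w15.png')
for r in vision.spot_point('wrist','glue_bottle_mid'): print(round(r['p'],2),np.round(r['location']),world(i,r['location'],.054)[:2])
go(.5497,.2925,.041,-10)
E
```

```text
0.69 [286. 245.] [0.54941975 0.28907004]
t 22.13 move tool mm [-2.3  0.5 65.1] yaw 0.4 closing dir now -9.6
```

View pics/w15.png

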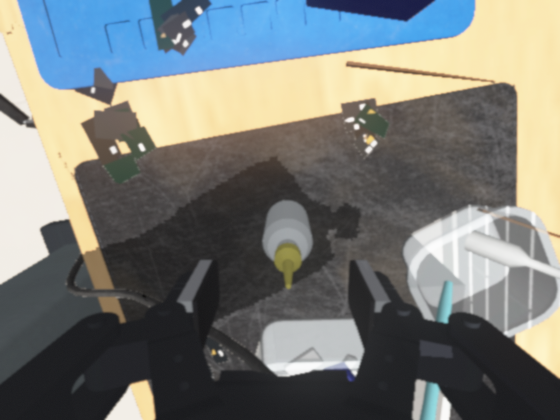

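The bottle at (287,240) is centred between the fingers and the cable is off at the lower left. I'll go down and grip.

Emit:
drive_tool(
  series=[
    {"dx": -1,"dy": 0.5,"dz": 20,"yaw": 0,"grip": 58},
    {"dx": 0,"dy": 0,"dz": 20,"yaw": 0,"grip": 58},
    {"dx": 0,"dy": 0,"dz": 15,"yaw": 0,"grip": 58},
    {"dx": 0,"dy": 0,"dz": 8,"yaw": 0,"grip": 58},
    {"dx": 0,"dy": 0,"dz": 0,"yaw": 0,"grip": 58},
  ],
)

```text
time_s: 22.55
ee_pos: [0.5487, 0.2934, 0.0404]
eef_rot: [-0.0, 0.764, 0.645, -0.0]
wrist_force: [-0.2, -0.0, 0.4]
finger_gap: 0.0582
grip_force: 0.0
```

Emit:
drive_tool(
  series=[
    {"dx": 0,"dy": 0,"dz": 0,"yaw": 0,"grip": 45},
    {"dx": 0,"dy": 0,"dz": 0,"yaw": 0,"grip": 38},
    {"dx": 0,"dy": 0,"dz": 0,"yaw": 0,"grip": 33},
    {"dx": 0,"dy": 0,"dz": 0,"yaw": 0,"grip": 25},
    {"dx": 0,"dy": 0,"dz": 0,"yaw": 0,"grip": 25},
  ],
)

```text
time_s: 22.97
ee_pos: [0.5497, 0.2939, 0.0422]
eef_rot: [0.0, 0.764, 0.645, 0.001]
wrist_force: [0.1, 0.6, 6.9]
finger_gap: 0.0292
grip_force: 29.4
```

Emit:
drive_tool(
  series=[
    {"dx": 0,"dy": 0,"dz": 0,"yaw": 0,"grip": 25},
    {"dx": 0,"dy": 0,"dz": 0,"yaw": 0,"grip": 25},
    {"dx": 0,"dy": 0,"dz": 0,"yaw": 0,"grip": 25},
    {"dx": 0,"dy": 0,"dz": 0,"yaw": 0,"grip": 25},
  ],
)

```text
time_s: 23.3
ee_pos: [0.5497, 0.2938, 0.0422]
eef_rot: [0.0, 0.764, 0.645, 0.001]
wrist_force: [0.5, -0.3, 7.3]
finger_gap: 0.0286
grip_force: 29.4
```

Emit:
drive_tool(
  series=[
    {"dx": 0,"dy": 0,"dz": -12,"yaw": 0,"grip": 22},
    {"dx": 0,"dy": 0,"dz": -25,"yaw": 0,"grip": 22},
    {"dx": 0,"dy": 0,"dz": -35,"yaw": 0,"grip": 22},
    {"dx": 0,"dy": 0,"dz": -38,"yaw": 0,"grip": 22},
    {"dx": 0,"dy": 0,"dz": -38,"yaw": 0,"grip": 22},
  ],
  grip_force=35,
)

```text
time_s: 23.72
ee_pos: [0.5483, 0.2934, 0.1905]
eef_rot: [-0.0, 0.764, 0.645, -0.0]
wrist_force: [2.1, 0.5, -0.4]
finger_gap: 0.0286
grip_force: 34.6
```

Emit:
drive_tool(
  series=[
    {"dx": 0,"dy": 0,"dz": -38,"yaw": 0,"grip": 22},
    {"dx": 0,"dy": 0,"dz": -28,"yaw": 0,"grip": 22},
    {"dx": 0,"dy": 0,"dz": -14,"yaw": 0,"grip": 22},
    {"dx": -3,"dy": -18,"dz": 0,"yaw": 0,"grip": 22},
    {"dx": -5,"dy": -30,"dz": 0,"yaw": 0,"grip": 22},
  ],
)

```text
time_s: 24.13
ee_pos: [0.5018, 0.2935, 0.269]
eef_rot: [0.0, 0.764, 0.645, 0.001]
wrist_force: [-0.8, 0.8, -1.2]
finger_gap: 0.0285
grip_force: 34.7
```

Emit:
drive_tool(
  series=[
    {"dx": -5,"dy": -30,"dz": 0,"yaw": 0,"grip": 22},
    {"dx": -5,"dy": -25,"dz": 0,"yaw": 0,"grip": 22},
    {"dx": -12,"dy": -15,"dz": 0,"yaw": 0,"grip": 22},
    {"dx": -25,"dy": 4,"dz": 0,"yaw": 0,"grip": 22},
    {"dx": -36,"dy": 8,"dz": 0,"yaw": 0,"grip": 22},
  ],
)

```text
time_s: 24.55
ee_pos: [0.4276, 0.2225, 0.2693]
eef_rot: [-0.0, 0.763, 0.647, 0.001]
wrist_force: [1.9, -0.3, -0.4]
finger_gap: 0.0287
grip_force: 34.7
```

Emit:
drive_tool(
  series=[
    {"dx": -38,"dy": 8,"dz": 0,"yaw": 0,"grip": 22},
    {"dx": -38,"dy": 8,"dz": 0,"yaw": 0,"grip": 22},
    {"dx": -38,"dy": 8,"dz": 0,"yaw": 0,"grip": 22},
    {"dx": -38,"dy": 8,"dz": 0,"yaw": 0,"grip": 22},
    {"dx": -38,"dy": 8,"dz": 0,"yaw": 0,"grip": 22},
  ],
)

```text
time_s: 24.97
ee_pos: [0.4362, 0.0259, 0.2693]
eef_rot: [0.0, 0.764, 0.645, 0.0]
wrist_force: [1.4, 0.6, -0.3]
finger_gap: 0.0287
grip_force: 34.7
```

Emit:
drive_tool(
  series=[
    {"dx": -38,"dy": 8,"dz": 0,"yaw": 0,"grip": 22},
    {"dx": -38,"dy": 8,"dz": 0,"yaw": 0,"grip": 22},
    {"dx": -38,"dy": 8,"dz": 0,"yaw": 0,"grip": 22},
    {"dx": -38,"dy": 8,"dz": 0,"yaw": 0,"grip": 22},
    {"dx": -38,"dy": 8,"dz": 0,"yaw": 0,"grip": 22},
  ],
)

```text
time_s: 25.38
ee_pos: [0.4439, -0.1684, 0.2693]
eef_rot: [0.0, 0.764, 0.645, 0.0]
wrist_force: [1.3, 0.6, -0.3]
finger_gap: 0.0289
grip_force: 34.7
```

Emit:
drive_tool(
  series=[
    {"dx": -38,"dy": 8,"dz": 0,"yaw": 0,"grip": 22},
    {"dx": -36,"dy": 8,"dz": 0,"yaw": 0,"grip": 22},
    {"dx": -28,"dy": 6,"dz": 0,"yaw": 0,"grip": 22},
    {"dx": 0,"dy": 0,"dz": 0,"yaw": 0,"grip": 22},
    {"dx": 0,"dy": 0,"dz": 0,"yaw": 0,"grip": 22},
  ],
)

```text
time_s: 25.8
ee_pos: [0.4486, -0.2721, 0.2683]
eef_rot: [-0.001, 0.765, 0.644, -0.0]
wrist_force: [-0.4, -0.3, -0.8]
finger_gap: 0.0286
grip_force: 34.7
```

```bash
python3 - <<'E'
from h import *
i=vision.camera_info('wrist'); im=snap('wrist','w16.png'); s=manip.read_state()
for r in vision.spot_point('wrist','glue_bottle_mid'): print(round(r['p'],2),np.round(r['location']),world(i,r['location'],s['ee_pos'][2]+.012)[:2]-s['ee_pos'][:2])
for r in vision.spot_point('wrist','orange_tray'): print(round(r['p'],2),np.round(r['location']),world(i,r['location'],0)[:2])
go(.454,-.3105,.0475,-9.6); print(s['ee_pos'],s['finger_gap'])
E
```

```text
0.77 [475.  36.] [0.08090446 0.08339333]
0.61 [282. 299.] [-0.00151388 -0.00539463]
0.75 [321. 203.] [ 0.4876875  -0.31413355]
t 25.95 move tool mm [-39.3  11.8 221.5] yaw 0.0 closing dir now -9.6
[ 0.4486838  -0.27096899  0.26856965] 0.028780085472878667
```

View pics/w16.png

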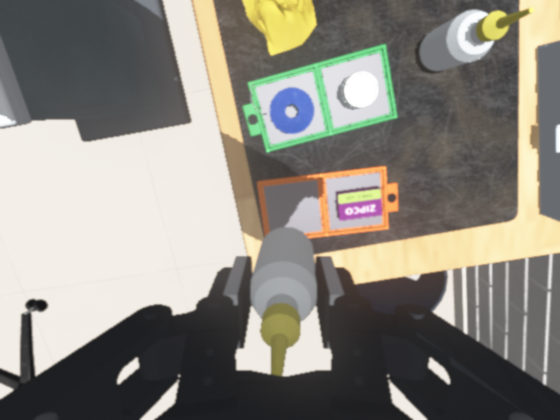

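The bottle is held upright with a 5 mm offset as planned, and all the other kit parts are in place. I'll place it now.

Emit:
drive_tool(
  series=[
    {"dx": -20,"dy": 6,"dz": 10,"yaw": 0,"grip": 22},
    {"dx": -19,"dy": 5.5,"dz": 30,"yaw": 0,"grip": 22},
    {"dx": 0,"dy": 0,"dz": 38,"yaw": 0,"grip": 22},
    {"dx": 0,"dy": 0,"dz": 38,"yaw": 0,"grip": 22},
    {"dx": 0,"dy": 0,"dz": 38,"yaw": 0,"grip": 22},
  ],
)

```text
time_s: 26.37
ee_pos: [0.454, -0.31, 0.1139]
eef_rot: [0.001, 0.764, 0.646, 0.0]
wrist_force: [1.0, -1.1, -1.2]
finger_gap: 0.029
grip_force: 34.7
```

Emit:
drive_tool(
  series=[
    {"dx": 0,"dy": 0,"dz": 28,"yaw": 0,"grip": 22},
    {"dx": 0,"dy": 0,"dz": 15,"yaw": 0,"grip": 22},
    {"dx": 0,"dy": 0,"dz": 5,"yaw": 0,"grip": 22},
    {"dx": 0,"dy": 0,"dz": 0,"yaw": 0,"grip": 22},
    {"dx": 0,"dy": 0,"dz": 0,"yaw": 0,"grip": 22},
  ],
)

```text
time_s: 26.78
ee_pos: [0.4545, -0.3109, 0.068]
eef_rot: [0.001, 0.764, 0.646, 0.0]
wrist_force: [0.5, -0.4, -0.3]
finger_gap: 0.0288
grip_force: 34.7
```

```bash
python3 - <<'E'
from h import *
go(.4542,-.310,.0472,-9.6)
E
```

```text
t 26.78 move tool mm [ 0.8 -0.5 20.8] yaw 0.0 closing dir now -9.6
```

Emit:
drive_tool(
  series=[
    {"dx": 0.5,"dy": 0,"dz": 12,"yaw": 0,"grip": 22},
    {"dx": 0,"dy": 0,"dz": 5,"yaw": 0,"grip": 22},
    {"dx": 0,"dy": 0,"dz": 3,"yaw": 0,"grip": 22},
    {"dx": 0,"dy": 0,"dz": 0.5,"yaw": 0,"grip": 22},
    {"dx": 0,"dy": 0,"dz": 0,"yaw": 0,"grip": 22},
  ],
)

```text
time_s: 27.2
ee_pos: [0.4541, -0.3107, 0.0468]
eef_rot: [0.0, 0.764, 0.645, 0.0]
wrist_force: [1.3, 0.7, 0.2]
finger_gap: 0.029
grip_force: 34.7
```

Emit:
drive_tool(
  series=[
    {"dx": 0,"dy": 0,"dz": 0,"yaw": 0,"grip": 30},
    {"dx": 0,"dy": 0,"dz": 0,"yaw": 0,"grip": 36},
    {"dx": 0,"dy": 0,"dz": 0,"yaw": 0,"grip": 46},
    {"dx": 0,"dy": 0,"dz": 0,"yaw": 0,"grip": 60},
    {"dx": 0,"dy": 0,"dz": 0,"yaw": 0,"grip": 60},
  ],
)

```text
time_s: 27.62
ee_pos: [0.454, -0.3107, 0.0464]
eef_rot: [0.0, 0.764, 0.645, 0.0]
wrist_force: [0.1, 0.5, -0.6]
finger_gap: 0.0601
grip_force: 0.0
```

Emit:
drive_tool(
  series=[
    {"dx": 0,"dy": 0,"dz": -15,"yaw": 0,"grip": 60},
    {"dx": 0,"dy": 0,"dz": -35,"yaw": 0,"grip": 60},
    {"dx": 0,"dy": 0,"dz": -40,"yaw": 0,"grip": 60},
    {"dx": 0,"dy": 0,"dz": -40,"yaw": 0,"grip": 60},
    {"dx": 0,"dy": 0,"dz": -40,"yaw": 0,"grip": 60},
  ],
)

```text
time_s: 28.03
ee_pos: [0.4536, -0.3103, 0.2182]
eef_rot: [-0.0, 0.764, 0.645, 0.0]
wrist_force: [0.7, -1.5, -0.4]
finger_gap: 0.0602
grip_force: 0.0
```

Emit:
drive_tool(
  series=[
    {"dx": 0,"dy": 0,"dz": -40,"yaw": 0,"grip": 60},
    {"dx": 0,"dy": 0,"dz": -20,"yaw": 0,"grip": 60},
    {"dx": 0,"dy": 0,"dz": 0,"yaw": 0,"grip": 60},
    {"dx": 0,"dy": 0,"dz": 0,"yaw": 0,"grip": 60},
  ],
)

```text
time_s: 28.37
ee_pos: [0.4542, -0.3109, 0.2773]
eef_rot: [0.001, 0.764, 0.645, 0.0]
wrist_force: [1.0, -0.1, -0.9]
finger_gap: 0.0603
grip_force: 0.0
```

```bash
python3 - <<'E'
from h import *
i=vision.camera_info('wrist'); im=snap('wrist','w17.png')
for n,z in (('glue_bottle_mid',.058),('parts_carton_mid',.011),('orange_tray',0),('solder_spool_mid',.0175),('flux_jar_mid',.0235)):
  for r in vision.spot_point('wrist',n): print(n,round(r['p'],2),np.round(r['location']),world(i,r['location'],z)[:2])
E
```

```text
glue_bottle_mid 0.7 [285. 187.] [ 0.45465455 -0.31614717]
parts_carton_mid 0.92 [348. 170.] [ 0.53258632 -0.31860004]
orange_tray 0.66 [313. 172.] [ 0.49037728 -0.31552026]
solder_spool_mid 0.73 [312. 172.] [ 0.48887495 -0.31228675]
flux_jar_mid 0.92 [346.  55.] [ 0.54221841 -0.19279546]
```

View pics/w17.png

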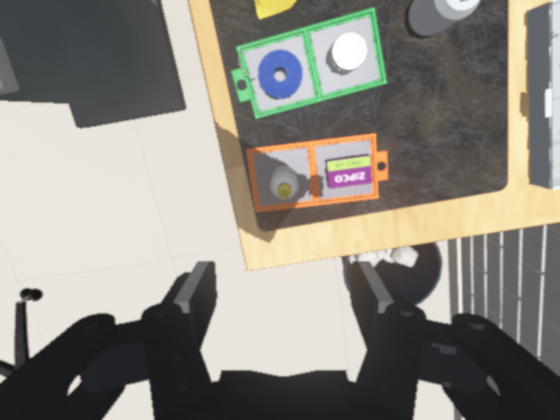

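All four things are in their fields: the reel at (280,75), the jar at (349,52), the bottle upright at (285,185) and the carton at (348,171). I'll hand the job in.

```bash
python3 -c "
from station import manip
print(manip.job_done())"
```

```text
the job is handed in; nothing more can be done
None
```

Both kits are made up and the job is handed in at about 28.5 s of the 102 s. The reel, jar, carton and glue bottle all measured within about 5 mm of their field centres; the hand-in call returned no verdict.

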